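# Load a pushrod between the centres of the runout checker

### The arm

A 6-joint arm with a two-finger parallel gripper is mounted at the origin on the work surface. World frame = base frame: x ahead of the robot, y to its left, z up, the work surface at z = 0. Lengths are in m, angles in degrees, forces in N, time in s.
With the tool pointing down it reaches from about 0.3 to 0.75 m from the base axis. Payload 8.5 kg.
Tool frame: the origin (TCP) lies on the centre line of the jaws, within the pads' length; the fingertips stand 14 mm ahead of it and the grasp point (between the pads) lies 5 mm behind it; z points along the fingers, x is the direction in which the jaws open and shut, and the axes are right-handed (so a half turn about z gives the same grasp; the last joint's range is limited). The gripper opens to 85 mm and grips with 20 to 120 N. Pads are 22 mm wide; open, the fingers measure 114 mm over their backs; the gripper's body (76 mm by 85 mm) begins 54 mm behind the grasp point. The pads swing forward as they close: fully open they stand 13 mm farther back than shut.
Start: joints at [-79.888, 21.807, 74.336, -0, 83.858, -12.336], TCP at [0.21, -0.508, 0.245] pointing down, gripper open.
Joint ranges: [-178.18, 178.18], [-50.72, 133.34], [12.68, 142.11], [-81.47, 261.47], [9.98, 163.14], [-165.26, 165.26]. Speed limits (degrees/s): [136.94, 136.94, 180, 180, 180, 180].

### API

Orientations are given as a 3x3 rotation matrix whose columns are the frame's x, y, z axes.
In Python, from rig import * gives the robot as it stands.
- The arm moves only by the shell command python3 -m crank 'ROWS' [FORCE]. ROWS is JSON, one flat list of numbers, 7 for each row, row after row: the turn, a rotation vector about the world's x, y, z in rad, then the shift along the world's x, y, z in m, then the opening in per cent of the stroke, from 0 (shut) to 100 (fully open). A call has 1 to 20 rows; each row shifts and turns the commanded pose from where the row before left it; what a row does not reach is not made up. A row lasts 1/10 s, in which the tool goes at most 50 mm and 8.59 degrees, less where a joint would pass 70% of its speed; a pose out of reach is approached as far as the arm can. A call is refused whole if a number of a shift passes 0.05 or a number of a turn 0.15, either way. A call with a gripper value outside its range is refused whole. The fingers move at their own pace and stop on an object; FORCE is the grip in N (left out, the last holds). Time passes only in rows, so rows that do not move let the fingers close. It gives the time, the measured TCP pose, the force and the opening at its end, in the units of the state.
- observe(): the state, without advancing time (a new reading comes with each control period).
- get_image(name): name is "side" or "top" or "wrist"; returns a dict with "frame" (400x640x3 uint8, red, green, blue), "fov_y" (degrees; the focal length in pixels is half the picture's height over the tangent of half this angle, whatever the lens; pixels are square), "cx", "cy" (the principal point, pixels), "world_to_cam" (4x4, takes a point from world to camera coordinates). Camera axes: x right, y up, looking along -z (the intrinsics and any distortion apply to the point x, -y, -z); pixel columns grow to the right and rows downward; lengths in m; the calibration is good to about 2 mm. A picture is of the moment at which its call begins. There is no depth.
- close_job(): hands the job in, once; it reports no verdict.
The state is a dict: "time_s": time; "q": joint angles; "qvel": joint speeds; "joint_efforts": joint torques, N m; "position": TCP position; "tool_rot": TCP orientation; "ft_force": force on the tool from outside, world axes, zero at the start; "wrist_torque": the same for the moment, N m; "grip_width": finger opening in m.
Only numpy, scipy, OpenCV 4.12 (cv2) and the standard library are available. Lean on these libraries where they do the work, as an engineer would, in place of code of your own. Each camera call takes 0.05 s, during which the arm holds its last target. There are 200 camera calls.

### The job

Load the next pushrod into the runout checker for measuring: it is the last rod of the row in the wooden rack, beside the empty places. Push the sprung centre right in with one end of the rod until you feel it bottom, without ramming it, bring the other end down in front of the fixed centre, and let the spring seat that end fully in its bore; then let go. Keep the other rods in their places, do not drop the rod, and leave the loose parts beside the checker and the rack where they are.

Things in the scene. Friction and masses are not known exactly. Their poses are not given: they have to be found in the camera images.
- rod: The pushrod to load: straight dark steel tube, 9.5 mm diameter, an 8 mm ball on each end (ends alike), 200 mm long over all, about 75 g. Origin at its middle, on its axis; x along the rod. At the start it lies in the rack along rack x, in the fourth place from the -y end: beside three other rods, next to the two empty places.
- checker: Runout checker, fixed: steel bed 400 x 66 mm, top 24 mm above the bench; grey headstock at x -187 to -92 mm, tailstock at 120 to 192, both 106 tall. Origin on the bench under the middle of a loaded rod; x along the centre line, fixed towards sprung centre; y level across. Centre line 90 mm above the bench. Dial gauge, swung clear: x 30 to 135, y -15 to -115, 116 mm tall.
- fixed_mouth (a point): Middle of the mouth of the fixed centre, open to checker +x: a blind bore 13 mm in diameter and 8 mm deep, its last 3 mm belled out to 19 mm; outside diameter 19 mm, 25 at the rim. Its rim overhangs a loaded rod: the end enters only along x. 202 mm to the sprung cup's floor with the plunger pushed home, 187 with it right out. Axes as the checker's.
- sprung_floor (a point): Middle of the floor of the sprung centre's cup, open to checker -x: bore 14 mm in diameter, 9 mm deep, its last 3 mm belled out to 20 mm; outside diameter 20 mm, 26 at the rim. It moves with the plunger, from 95 mm along checker x (right out) to 110 mm (fully in); the tailstock stands behind it. Axes as the checker's.
- plunger (a joint): Travel of the sprung centre, m, along checker +x: 0 right out (start), about 0.004 to 0.005 with a rod seated between the centres, 0.015 fully in on a hard stop. The spring pushes back with about 4 N at 0, 7 N at 0.005, 13 N at 0.015.
- rack: Plywood pushrod rack, fixed: board 150 x 300 mm, 12 mm thick, two saw-toothed combs across it at x = -60 and +60 mm, each 15 mm thick, tips 71 mm above the bench. Origin on the bench under its middle. Rods lie along x in the 90 degree notches, six places 42 mm apart along y, axes 56.7 mm above the bench.
- rod2: Another pushrod of the same shape, resting in the rack; origin at its middle. Leave it there.
- rod3: Another pushrod of the same shape, resting in the rack; origin at its middle. Leave it there.
- rod4: Another pushrod of the same shape, resting in the rack; origin at its middle. Leave it there.
- vspring: Loose valve spring, 33 mm diameter, 48 mm tall, standing on the bench on the +y side of the checker. Origin under its centre. Leave alone.
- retainer: Loose steel spring retainer, 32 mm diameter, 10 mm tall, on the bench on the +y side of the checker. Origin under its centre. Leave alone.
- socket: Deep socket, 27 mm diameter, 60 mm tall, standing on the bench at the -x end of the rack. Origin under its centre. Leave alone.
There are look-alikes about, which are no part of the job. Leave any pink or turquoise look-alike of the rod alone.

How it is judged:
By the outcome, as a careful person would: the job done as asked, in the order asked, and still so for the second after the job is handed in, with the robot touching nothing.
It also fails if it takes over 40 s, if anything falls off the work surface, if the arm or the gripper's body presses on something with over 40 N, if the wrist force passes 120 N, or if a joint passes its speed limit or range.

## Working session

There is one attempt and no reset: what is moved stays moved. The work goes in short steps, Python scripts to look and compute and a shell command to move; the robot and the scene stay as the last step left them, time stands still between calls to the robot, and variables do not carry over. Pictures are saved under pics/ and viewed, about 8 in all and at most 12, crops included, and the job is handed in when it is done.

```bash
mkdir -p pics; ls; cat > h.py <<'E'
from rig import *
import numpy as np, cv2
def grab(n,tag):
    im=get_image(n); f=np.asarray(im["frame"]); cv2.imwrite(f"pics/{tag}.png",f[:,:,::-1])
    np.savez(f"pics/{tag}.npz",frame=f,fov=im["fov_y"],cx=im["cx"],cy=im["cy"],T=im["world_to_cam"])
    for k in im:
        if k not in("frame",): print(tag,k,np.round(im[k],4).tolist() if not isinstance(im[k],str) else im[k])
    return im
def ld(tag): return np.load(f"pics/{tag}.npz")
def ray(d,u,v):
    f=200/np.tan(np.radians(float(d["fov"]))/2); T=d["T"]; R=T[:3,:3]
    c=np.array([(u-d["cx"])/f,-(v-d["cy"])/f,-1.]); o=-R.T@T[:3,3]
    return o,R.T@c
def onz(d,u,v,z):
    o,r=ray(d,u,v); return o+r*(z-o[2])/r[2]
def proj(d,p):
    f=200/np.tan(np.radians(float(d["fov"]))/2); c=d["T"][:3,:3]@np.asarray(p)+d["T"][:3,3]
    return np.array([d["cx"]+f*c[0]/-c[2],d["cy"]-f*c[1]/-c[2]])
def tri(d1,p1,d2,p2):
    o1,r1=ray(d1,*p1);o2,r2=ray(d2,*p2)
    s=np.linalg.lstsq(np.c_[r1,-r2],o2-o1,rcond=None)[0]
    a,b=o1+r1*s[0],o2+r2*s[1]; return (a+b)/2,np.linalg.norm(a-b)
E
python3 - <<'E'
from h import *
for n in("top","side"): grab(n,n+"0")
a=[cv2.imread(f"pics/{n}0.png") for n in("top","side")]
s=observe(); print(s)
E
```

```text
pics
top0 fov_y 54.2128
top0 cx 326.1796
top0 cy 192.4731
top0 world_to_cam [[0.0126, -0.9998, -0.0131, -0.0087], [0.9942, 0.0112, 0.1072, -0.4359], [-0.107, -0.0144, 0.9941, -0.9071], [0.0, 0.0, 0.0, 1.0]]
side0 fov_y 54.9786
side0 cx 318.0694
side0 cy 203.2737
side0 world_to_cam [[-0.7938, -0.6079, 0.021, 0.3435], [0.3426, -0.4183, 0.8412, -0.2229], [-0.5026, 0.6749, 0.5403, -0.6643], [0.0, 0.0, 0.0, 1.0]]
{'time_s': 0.1, 'q': array([-7.98868832e+01,  2.18379198e+01,  7.43812331e+01, -1.95037305e-03,
        8.38591342e+01, -1.23363514e+01]), 'qvel': array([ 0.04955827, -0.05205565, -0.1672132 , -0.08904551,  0.00894184,
       -0.02769405]), 'joint_efforts': array([ 3.53384377e-03, -4.49221516e+01, -2.31655812e+01, -2.07748894e-04,
        3.64749125e-03,  1.05597007e-05]), 'position': array([ 0.20996562, -0.50806171,  0.24476127]), 'tool_rot': array([[ 3.81871674e-01, -9.24215316e-01, -2.73242416e-04],
       [-9.24214382e-01, -3.81871684e-01,  1.33919431e-03],
       [-1.34204743e-03, -2.58865801e-04, -9.99999066e-01]]), 'ft_force': array([-0.44057795, -0.00445707,  0.44366386]), 'wrist_torque': array([ 0.0475031 , -0.00064674, -0.05271799]), 'grip_width': 0.08535812728848763}
```

View pics/top0.png

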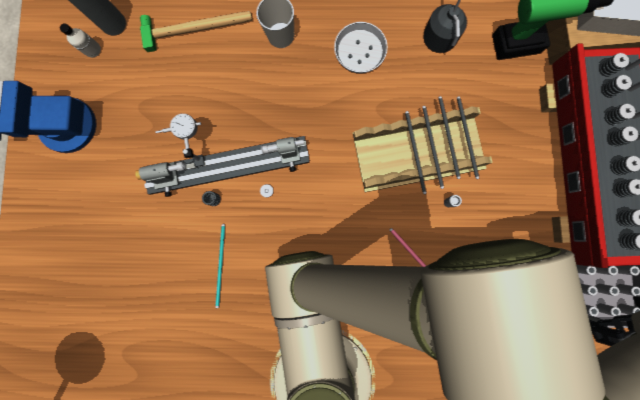

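View pics/side0.png

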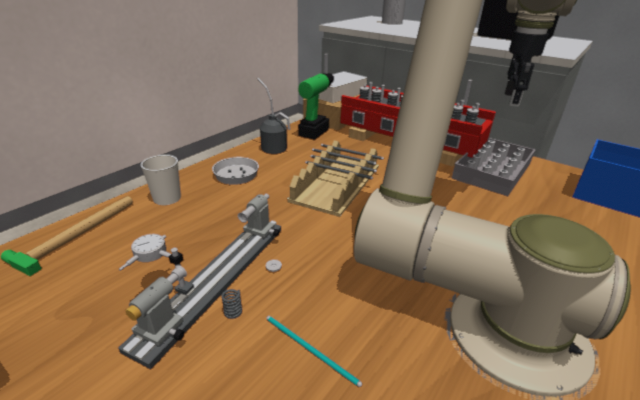

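Top view: the rack is at about (355–490, 110–190) with four rods. The leftmost, (407,112)–(424,192), is next to the empty places, which would make it the target. The checker is at (140–308, 138–192), with its dial at (182,125). The side view agrees. I'll enlarge both to confirm.

```bash
python3 - <<'E'
from h import *
a=cv2.imread("pics/top0.png")
c1=cv2.resize(a[100:210,130:320],None,fx=4,fy=4,interpolation=cv2.INTER_CUBIC)[:, :760]
c2=cv2.resize(a[90:210,345:500],None,fx=4,fy=4,interpolation=cv2.INTER_CUBIC)
cv2.imwrite("pics/c1.png",c1); cv2.imwrite("pics/c2.png",c2)
E
```

```text
(no output)
```

View pics/c1.png

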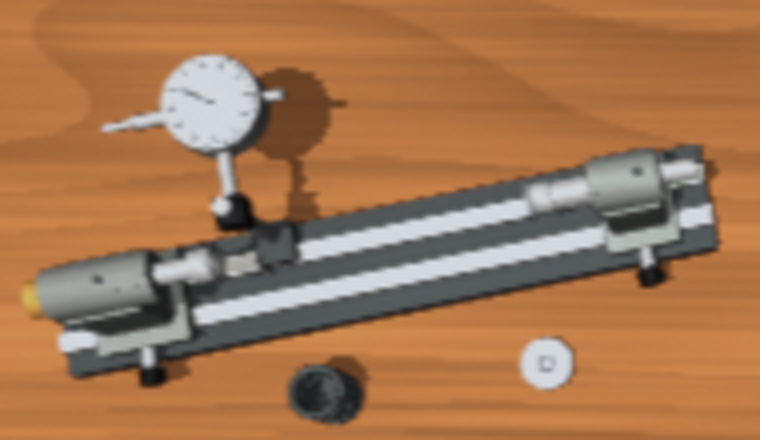

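View pics/c2.png

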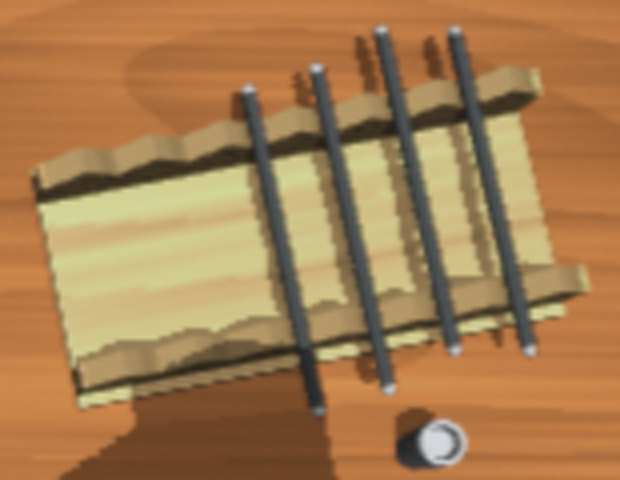

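Candidates for the rod in crop 2: tips at (248,90), (317,69), (381,30) and (455,30), plus the pink and turquoise look-alikes lying on the bench. The target is the leftmost, (248,90)–(318,410), because it sits beside the two empty places. In crop 1 the tailstock (gold knob, dial side) is on the left and the fixed centre is on the right, so checker +x points roughly towards world +y.

```bash
python3 - <<'E'
from h import *
d=ld("top0")
F=lambda c,o:(c[0]/4+o[0],c[1]/4+o[1])
for n,c in dict(tipfar=(248,90),tipnear=(318,410)).items(): print(n,onz(d,*F(c,(345,90)),.0567).round(4))
for n,c,z in [("bl",(72,378),.024),("br",(718,248),.024),("tr",(700,145),.024),("fixmouth",(527,197),.09),("cupmouth",(222,262),.09),("knob",(22,300),.09),("headend",(703,170),.09)]: print(n,onz(d,*F(c,(130,100)),z).round(4))
a=cv2.imread("pics/side0.png")
cv2.imwrite("pics/s1.png",cv2.resize(a[185:365,110:300],None,fx=3.3,fy=3.3,interpolation=cv2.INTER_CUBIC))
E
```

```text
tipfar [ 0.6228 -0.1908  0.0567]
tipnear [ 0.4349 -0.2289  0.0567]
bl [0.4263 0.4228 0.024 ]
br [0.5091 0.0375 0.024 ]
tr [0.5721 0.0495 0.024 ]
fixmouth [0.5246 0.1412 0.09  ]
cupmouth [0.486 0.311 0.09 ]
knob [0.4633 0.4222 0.09  ]
headend [0.541  0.0428 0.09  ]
```

View pics/s1.png

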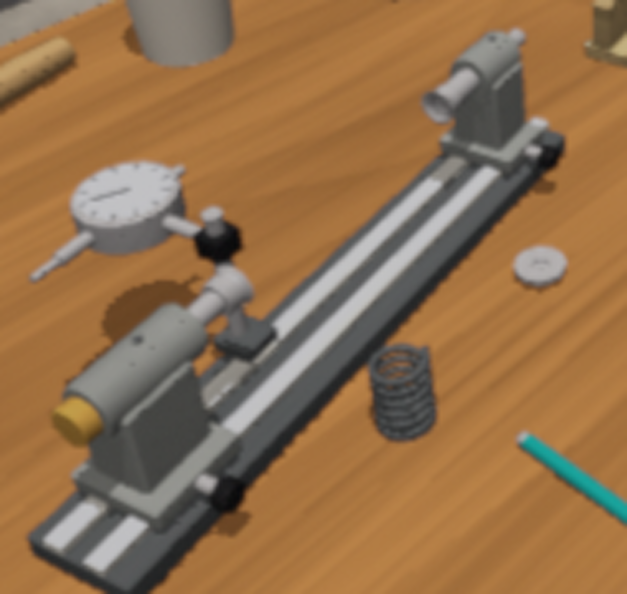

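Target confirmed: rod middle about (0.529, −0.210), yaw about 11.5°. The checker origin is about (0.503, 0.232), yaw about 102.3°. In the side crop the fixed mouth is at (440,103) and the cup at about (225,290). I'll move above the rod with the jaws partly open.

```bash
python3 -m crank '[0,0,-0.02,0.032,0.03,-0.005,35, 0,0,-0.02,0.032,0.03,-0.005,35, 0,0,-0.02,0.032,0.03,-0.005,35, 0,0,-0.02,0.032,0.03,-0.005,35, 0,0,-0.02,0.032,0.03,-0.005,35, 0,0,-0.02,0.032,0.03,-0.005,35, 0,0,-0.02,0.032,0.03,-0.005,35, 0,0,-0.02,0.032,0.03,-0.005,35, 0,0,-0.02,0.032,0.03,-0.005,35, 0,0,-0.011,0.031,0.028,-0.005,35, 0,0,0,0,0,0,35, 0,0,0,0,0,0,35]' 60
python3 - <<'E'
from h import *
s=observe(); print(s["time_s"],s["position"],s["tool_rot"].round(4).tolist(),s["grip_width"],s["ft_force"])
grab("wrist","w1")
E
```

```text
time_s: 1.3
position: [0.5292, -0.2096, 0.1948]
tool_rot: [[0.201, -0.98, -0.001], [-0.98, -0.201, 0.0], [-0.001, 0.001, -1.0]]
ft_force: [-0.1, -0.6, 0.6]
grip_width: 0.0297
1.3 [ 0.52919321 -0.20964437  0.19475274] [[0.2013, -0.9795, -0.0011], [-0.9795, -0.2013, 0.0004], [-0.0006, 0.001, -1.0]] 0.029711641308241225 [-0.13788571 -0.63332485  0.5577672 ]
w1 fov_y 70.0135
w1 cx 320.6478
w1 cy 198.3616
w1 world_to_cam [[0.2012, -0.9795, -0.0018, -0.3121], [0.9274, 0.1911, -0.3215, -0.4249], [0.3153, 0.063, 0.9469, -0.4855], [0.0, 0.0, 0.0, 1.0]]
```

View pics/w1.png

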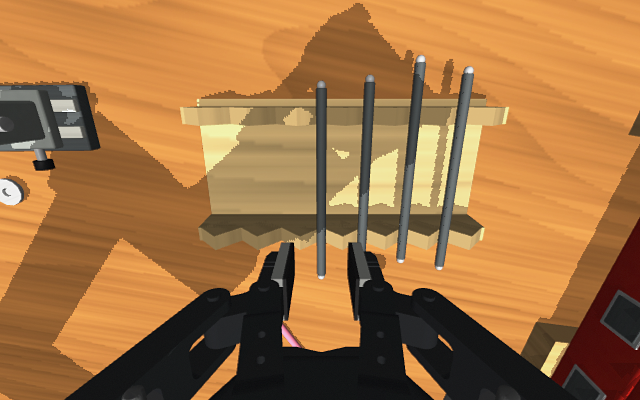

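The wrist view shows the target rod central between the jaws, from (320,83) to (321,278), with its neighbour at about (368,80). I'll measure it from here.

```bash
python3 - <<'E'
from h import *
d=ld("w1")
a=onz(d,320.5,82,.0567);b=onz(d,321,279,.0567);m=(a+b)/2
print(a,b,np.linalg.norm(a-b),m,np.degrees(np.arctan2(*(a-b)[1::-1])))
g=d["frame"].astype(int).sum(2)
for v in (100,150,180,230,260): 
    r=g[v,300:345]; print(v,r.tolist()[8:34])
E
```

```text
[ 0.62538558 -0.19014658  0.0567    ] [ 0.4308216  -0.23064042  0.0567    ] 0.19873322001622182 [ 0.52810359 -0.2103935   0.0567    ] 11.756908396058531
100 [458, 459, 457, 456, 459, 458, 468, 385, 177, 152, 196, 216, 223, 233, 222, 206, 191, 163, 172, 448, 461, 454, 454, 456, 453, 454]
150 [384, 384, 382, 383, 382, 385, 386, 399, 179, 153, 191, 215, 227, 224, 213, 198, 176, 143, 318, 411, 413, 411, 411, 409, 405, 400]
180 [435, 435, 435, 435, 433, 435, 439, 452, 236, 161, 193, 216, 225, 222, 211, 194, 175, 129, 326, 432, 436, 433, 433, 431, 432, 431]
230 [196, 191, 188, 198, 194, 201, 255, 324, 222, 165, 190, 212, 208, 349, 334, 302, 234, 133, 549, 505, 359, 257, 226, 194, 194, 200]
260 [472, 473, 470, 473, 470, 469, 468, 474, 392, 267, 290, 340, 345, 351, 323, 292, 226, 183, 448, 455, 452, 451, 453, 455, 454, 455]
```

```bash
python3 -m crank '[0,0,0,-0.001,-0.0007,-0.035,35, 0,0,0,0,0,-0.035,35, 0,0,0,0,0,-0.035,35, 0,0,0,0,0,-0.025,35, 0,0,0,0,0,-0.013,35, 0,0,0,0,0,0,35, 0,0,0,0,0,0,0, 0,0,0,0,0,0,0, 0,0,0,0,0,0,0, 0,0,0,0,0,0,0, 0,0,0,0,0,0,0, 0,0,0,0,0,0,0, 0,0,0,0,0,0,0]' 90
```

```text
time_s: 2.65
position: [0.528, -0.2101, 0.0538]
tool_rot: [[0.199, -0.98, 0.001], [-0.98, -0.199, 0.001], [-0.001, -0.001, -1.0]]
ft_force: [-1.2, 5.2, 2.2]
grip_width: 0.0062
```

```bash
python3 -m crank '[0,0,0,0,0,0.005,0, 0,0,0,0,0,0.015,0, 0,0,0,0,0,0.03,0, 0,0,0,0,0,0.04,0, 0,0,0,0,0,0.03,0, 0,0,0,0,0,0.02,0, 0,0,0,0,0,0,0]' 90
python3 - <<'E'
from h import *
grab("wrist","w2")
grab("side","s2")
a=cv2.imread("pics/w2.png"); b=cv2.imread("pics/s2.png")
b=cv2.resize(b[90:230,270:420],None,fx=2,fy=2)
c=cv2.resize(a[0:400,120:520],None,fx=1,fy=1)
o=np.zeros((400,700,3),np.uint8); o[:,:400]=c; o[:280,400:]=b; cv2.imwrite("pics/m2.png",o)
E
```

```text
time_s: 3.35
position: [0.529, -0.2118, 0.1964]
tool_rot: [[0.199, -0.98, 0.007], [-0.98, -0.199, -0.005], [0.006, -0.006, -1.0]]
ft_force: [0.3, 0.2, -0.4]
grip_width: 0.0063
w2 fov_y 70.0135
w2 cx 320.6478
w2 cy 198.3616
w2 world_to_cam [[0.1994, -0.9799, 0.0047, -0.3146], [0.9302, 0.1878, -0.3153, -0.4272], [0.3081, 0.0672, 0.949, -0.4826], [0.0, 0.0, 0.0, 1.0]]
s2 fov_y 54.9786
s2 cx 318.0694
s2 cy 203.2737
s2 world_to_cam [[-0.7938, -0.6079, 0.021, 0.3435], [0.3426, -0.4183, 0.8412, -0.2229], [-0.5026, 0.6749, 0.5403, -0.6643], [0.0, 0.0, 0.0, 1.0]]
```

View pics/m2.png

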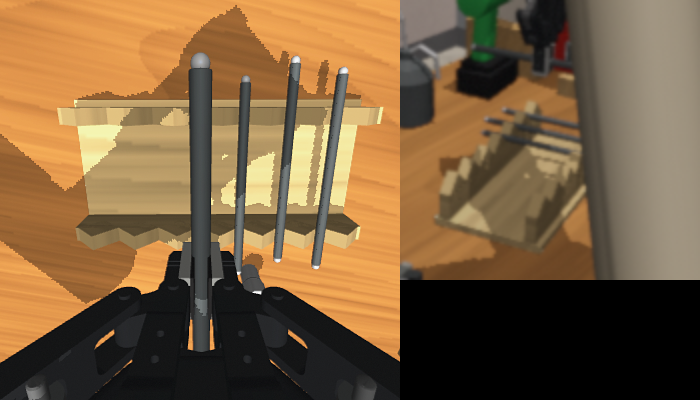

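The rod is held at its middle, centred in the pads (tip at about (200,60) in the left half), and the other three rods are still in place. I'll turn it 91° and carry it alongside the checker, above it.

```bash
python3 -m crank '[0,0,0.144,-0.003,0.026,0.004,0, 0,0,0.144,-0.003,0.026,0.004,0, 0,0,0.144,-0.003,0.026,0.004,0, 0,0,0.144,-0.003,0.026,0.004,0, 0,0,0.144,-0.003,0.026,0.004,0, 0,0,0.144,-0.003,0.026,0.004,0, 0,0,0.144,-0.003,0.026,0.004,0, 0,0,0.144,-0.003,0.026,0.004,0, 0,0,0.144,-0.003,0.026,0.004,0, 0,0,0.144,-0.003,0.026,0.004,0, 0,0,0.144,-0.003,0.026,0.004,0, 0,0,0,0,0,0,0, 0,0,0,0,0,0,0]' 90
python3 - <<'E'
from h import *
s=observe(); print(s["time_s"],s["position"],s["tool_rot"].round(4).tolist(),s["ft_force"],s["wrist_torque"])
grab("wrist","w3")
E
python3 -m crank '[0,0,0,-0.009,0.045,0,0, 0,0,0,-0.009,0.045,0,0, 0,0,0,-0.009,0.045,0,0, 0,0,0,-0.006,0.025,0,0, 0,0,0,0,0,0,0, 0,0,0,0,0,0,0]' 90
python3 - <<'E'
from h import *
s=observe(); print(s["time_s"],s["position"],s["tool_rot"].round(4).tolist(),s["ft_force"],s["wrist_torque"])
grab("wrist","w4")
a=cv2.imread("pics/w3.png")[:,120:520]; b=cv2.imread("pics/w4.png")[:,120:520]
cv2.imwrite("pics/m3.png",np.hstack([a,b]))
E
```

```text
time_s: 4.75
position: [0.4947, 0.0751, 0.2354]
tool_rot: [[0.977, 0.212, -0.002], [0.212, -0.977, -0.0], [-0.002, -0.0, -1.0]]
ft_force: [-0.2, -0.3, -1.7]
grip_width: 0.0061
4.75 [0.49472905 0.07508281 0.23541287] [[0.9773, 0.2117, -0.0016], [0.2117, -0.9773, -0.0002], [-0.0016, -0.0001, -1.0]] [-0.18859255 -0.32289205 -1.68818205] [-0.00508924 -0.01779591 -0.02000494]
w3 fov_y 70.0135
w3 cx 320.6478
w3 cy 198.3616
w3 world_to_cam [[0.9774, 0.2116, -0.0012, -0.4987], [-0.2008, 0.926, -0.3198, 0.0684], [-0.0666, 0.3128, 0.9475, -0.3609], [0.0, 0.0, 0.0, 1.0]]
time_s: 5.4
position: [0.4622, 0.2344, 0.2357]
tool_rot: [[0.977, 0.211, -0.001], [0.211, -0.977, -0.001], [-0.001, 0.0, -1.0]]
ft_force: [-0.9, -0.2, -0.7]
grip_width: 0.0064
5.4 [0.46221414 0.23440206 0.23574354] [[0.9774, 0.2114, -0.0008], [0.2114, -0.9774, -0.0006], [-0.001, 0.0004, -1.0]] [-0.87429385 -0.16778556 -0.72417411] [-0.00698163  0.00421848  0.00775861]
w4 fov_y 70.0135
w4 cx 320.6478
w4 cy 198.3616
w4 world_to_cam [[0.9774, 0.2113, -0.0005, -0.5007], [-0.2004, 0.9259, -0.3204, -0.0856], [-0.0673, 0.3132, 0.9473, -0.413], [0.0, 0.0, 0.0, 1.0]]
```

View pics/m3.png

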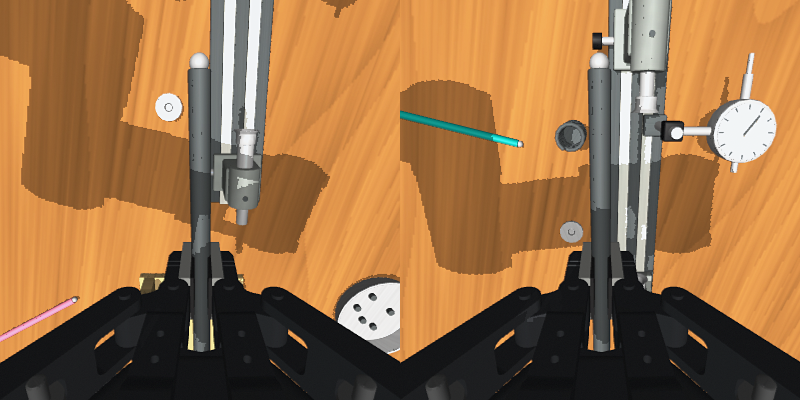

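Left half (w3): the fixed mouth rim is at about (247,130). Right half (w4): the cup mouth is at about (648,112) and the rod tip at (599,60). I'll enlarge both to localise them.

```bash
python3 - <<'E'
from h import *
a=cv2.imread("pics/w3.png")[110:170,345:395]; b=cv2.imread("pics/w4.png")[70:130,345:395]
c=cv2.imread("pics/w4.png")[40:100,295:345]
o=np.hstack([cv2.resize(i,None,fx=5,fy=5,interpolation=cv2.INTER_NEAREST) for i in(a,b,c)])
cv2.imwrite("pics/m4.png",o)
E
```

```text
(no output)
```

View pics/m4.png

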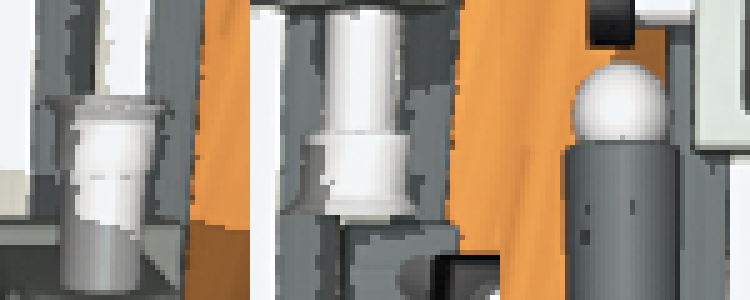

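```bash
python3 - <<'E'
from h import *
w3,w4=ld("w3"),ld("w4"); t=ld("top0")
fm=onz(w3,366.7,130.8,.09); cm=onz(w4,365.2,112.4,.09)
v=cm-fm; L=np.linalg.norm(v); c=v/L
print("fm",fm,"cup",cm,"L",L,"ang",np.degrees(np.arctan2(c[1],c[0])))
print("rim px of 25,26mm:",)
for d,u0,u1,vv in((w3,354,379.4,130.8),(w4,352,378.4,112.4)): print(np.linalg.norm(onz(d,u0,vv,.09)-onz(d,u1,vv,.09)))
o3=fm+c*.092; o4=cm-c*.086; print(o3,o4)
tcp=np.array([0.46221,0.23440,0.23574]); ax=np.array([-.2114,.9774,0])
o,r=ray(w4,319,60.6); s=((tcp-o)@ax+.096)/(r@ax); p=o+r*s; print("ball",p, "dz",p[2]-tcp[2],"lat",(p-tcp)@[.9774,.2114,0])
for dz in(.003,.005,.007): print(dz,(onz(w4,319,60.6,tcp[2]+dz)-tcp)@ax)
E
```

```text
fm [0.52427012 0.13911989 0.09      ] cup [0.48629925 0.31400011 0.09      ] L 0.17895496071576092 ang 102.25020332328172
rim px of 25,26mm:
0.023748120405806993
0.02422889948177335
[0.50474946 0.22902508 0.09      ] [0.50454683 0.2299583  0.09      ]
ball [0.44090245 0.3280112  0.25015874] dz 0.014418740511932537 lat -0.0010365938787681786
0.003 0.09741609868671652
0.005 0.09716806805930421
0.007 0.09692003743189188
```

Both mouths agree well (spacing 179 mm against 178 nominal). Checker origin is (0.5046, 0.2295), yaw 102.25°. I'll go above the centre line, tilt the rod 7° with the sprung end down, and check with the side camera.

```bash
python3 -m crank '[-0.0305,-0.0066,0,0.0118,-0.0066,-0.025,0, -0.0305,-0.0066,0,0.0118,-0.0066,-0.025,0, -0.0305,-0.0066,0,0.0118,-0.0066,-0.025,0, -0.0305,-0.0066,0,0.0118,-0.0066,-0.020,0, 0,0,0,0,0,0,0, 0,0,0,0,0,0,0]' 90
python3 - <<'E'
from h import *
s=observe(); P,R=s["position"],s["tool_rot"]; print(s["time_s"],P,R.round(4).tolist(),s["ft_force"])
d=grab("side","s3"); grab("wrist","w5"); d=ld("s3")
for k in(3,5):
  for e in(-.096,.096): print(k,e,proj(d,P-R[:,1]*e-R[:,2]*k/1000))
a=cv2.imread("pics/s3.png")[150:330,100:300]
cv2.imwrite("pics/m5.png",cv2.resize(a,None,fx=3.3,fy=3.3,interpolation=cv2.INTER_CUBIC))
E
```

```text
time_s: 6.05
position: [0.5094, 0.2078, 0.1416]
tool_rot: [[0.978, 0.209, 0.026], [0.21, -0.97, -0.121], [-0.001, 0.124, -0.992]]
ft_force: [-0.2, -0.1, -1.1]
grip_width: 0.0066
6.05 [0.50943782 0.20775531 0.14161186] [[0.9776, 0.2089, 0.0255], [0.2105, -0.9701, -0.1211], [-0.0005, 0.1238, -0.9923]] [-0.19203953 -0.12749473 -1.05144078]
s3 fov_y 54.9786
s3 cx 318.0694
s3 cy 203.2737
s3 world_to_cam [[-0.7938, -0.6079, 0.021, 0.3435], [0.3426, -0.4183, 0.8412, -0.2229], [-0.5026, 0.6749, 0.5403, -0.6643], [0.0, 0.0, 0.0, 1.0]]
w5 fov_y 70.0135
w5 cx 320.6478
w5 cy 198.3616
w5 world_to_cam [[0.9775, 0.211, 0.0015, -0.5417], [-0.1894, 0.8804, -0.4347, -0.0617], [-0.093, 0.4247, 0.9006, -0.3164], [0.0, 0.0, 0.0, 1.0]]
3 -0.096 [246.34519663 182.26575839]
3 0.096 [181.78103168 245.42588649]
5 -0.096 [246.19460156 181.45406653]
5 0.096 [181.47036709 244.56954586]
```

View pics/m5.png

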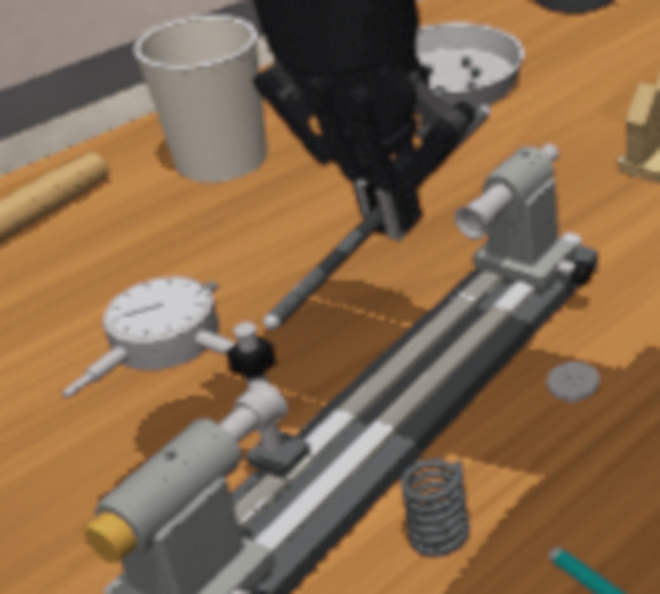

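Side view: the rod is held and tilted, with its near ball at crop (271,321) → full (182.1, 247.3). The cup rim is at about crop (265,403). I'll compare both with the predictions.

```bash
python3 - <<'E'
from h import *
d=ld("s3");w=ld("w5")
P=np.array([0.50943782,0.20775531,0.14161186]);R=np.array([[0.9776,0.2089,0.0255],[0.2105,-0.9701,-0.1211],[-0.0005,0.1238,-0.9923]])
O=np.array([.5046,.2295,.0]);c=np.array([-.2122,.9772,0]);y=np.array([-.9772,-.2122,0]);z=np.array([0,0,1.])
print("side predicted cup rim top/axis/+y/-y",[proj(d,O+c*.087+z*h+y*q).round(1).tolist() for h,q in((.103,0),(.09,0),(.09,.013),(.09,-.013))])
print("fixed rim",[proj(d,O-c*.092+z*h+y*q).round(1).tolist() for h,q in((.1025,0),(.09,0),(.0775,0),(.09,.0125),(.09,-.0125))])
g=cv2.cvtColor(d["frame"],cv2.COLOR_RGB2GRAY)
print(g[241:253,176:190])
h=cv2.cvtColor(w["frame"],cv2.COLOR_RGB2GRAY)
m=(h[20:110,300:342]>150).astype(np.uint8); n,l,st,ce=cv2.connectedComponentsWithStats(m)
for i in range(1,n):
  if st[i,4]>40: print(st[i]+[300,20,0,0,0],ce[i]+[300,20])
for k in(-2,0,3,5): print(k,proj(w,P-R[:,1]*.096-R[:,2]*k/1000*-1*-1))
E
```

```text
side predicted cup rim top/axis/+y/-y [[179.2, 264.0], [180.6, 269.9], [186.7, 272.2], [174.6, 267.5]]
fixed rim [[241.4, 210.9], [241.9, 216.0], [242.4, 221.0], [247.1, 217.6], [236.8, 214.5]]
[[129 129 129 129 130 130 129 125 116 104  99  93  87  74]
 [129 129 130 130 130 129 125 117 105  98  87  78  73  60]
 [130 131 131 130 130 125 116 105 100  90  77  72  59  52]
 [131 130 130 130 128 122 111 102  95  85  73  61  51  59]
 [130 130 129 130 139 149 144 120  92  74  59  52  59  71]
 [130 129 127 133 162 186 185 154 103  63  50  58  71  77]
 [139 129 124 133 158 177 174 151 110  60  59  71  77  77]
 [165 142 127 128 136 145 141 120  89  66  71  76  78  79]
 [174 150 132 124 114 104  97  86  77  77  77  80  79  80]
 [153 126 125 112  89  80  78  79  80  80  80  80  80  80]
 [108  99 108 100  82  79  78  80  79  81  81  81  79  80]
 [ 98  79  60  59  65  73  78  80  81  80  80  79  80  81]]
[300  20  40  15 501] [319.45708583  26.91217565]
[300  37  28  73 915] [307.89726776  68.7726776 ]
[331  38  11  12 123] [335.92682927  43.09756098]
[332  86  10  24 240] [336.5  97.5]
-2 [321.56344041  67.07372443]
0 [321.58831819  66.51080059]
3 [321.62717899  65.63147513]
5 [321.65417624  65.02059295]
```

```bash
python3 -m crank '[0,0,0,0.0007,0.0001,-0.02,0, 0,0,0,0,0,-0.015,0, 0,0,0,0,0,-0.0067,0, 0,0,0,0,0,0,0, 0,0,0,0,0,0,0]' 90
python3 -m crank '[0,0,0,-0.0008,0.0039,0,0, 0,0,0,-0.0008,0.0039,0,0, 0,0,0,-0.0006,0.0029,0,0, 0,0,0,0,0,0,0]' 90
python3 - <<'E'
from h import *
s=observe();print(s["position"],s["ft_force"],s["wrist_torque"]); grab("wrist","w6"); grab("side","s6")
a=cv2.imread("pics/w6.png")[0:130,270:400]; b=cv2.imread("pics/s6.png")[180:310,140:270]
cv2.imwrite("pics/m6.png",np.hstack([cv2.resize(i,None,fx=3,fy=3,interpolation=cv2.INTER_CUBIC) for i in(a,b)]))
E
```

```text
time_s: 6.65
position: [0.5103, 0.2088, 0.1007]
tool_rot: [[0.977, 0.211, 0.028], [0.212, -0.97, -0.121], [0.001, 0.124, -0.992]]
ft_force: [-1.0, -1.2, -0.3]
grip_width: 0.006
time_s: 7.05
position: [0.5076, 0.2199, 0.0998]
tool_rot: [[0.977, 0.211, 0.027], [0.213, -0.969, -0.122], [0.0, 0.124, -0.992]]
ft_force: [0.4, 0.5, -0.8]
grip_width: 0.0065
[0.50760401 0.21991429 0.09976996] [ 0.35719277  0.49649658 -0.76045993] [0.08023694 0.01029826 0.00899768]
w6 fov_y 70.0135
w6 cx 320.6478
w6 cy 198.3616
w6 world_to_cam [[0.9771, 0.213, 0.0007, -0.5424], [-0.1914, 0.8797, -0.4353, -0.0896], [-0.0933, 0.4252, 0.9003, -0.2833], [0.0, 0.0, 0.0, 1.0]]
s6 fov_y 54.9786
s6 cx 318.0694
s6 cy 203.2737
s6 world_to_cam [[-0.7938, -0.6079, 0.021, 0.3435], [0.3426, -0.4183, 0.8412, -0.2229], [-0.5026, 0.6749, 0.5403, -0.6643], [0.0, 0.0, 0.0, 1.0]]
```

View pics/m6.png

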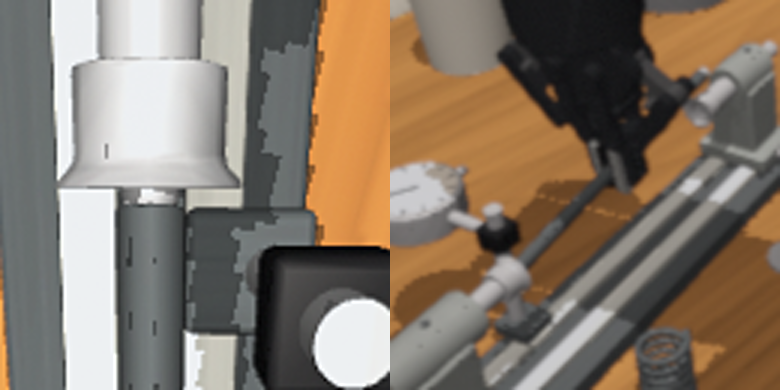

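The wrist crop shows the ball inside the cup mouth, with the rod centred (rod u≈151, cup u≈150). The side view agrees. I'll push on gently, watching the force.

```bash
python3 -m crank '[0,0,0,-0.0006,0.0029,0,0, 0,0,0,-0.0006,0.0029,0,0, 0,0,0,0,0,0,0]' 90
python3 -m crank '[0,0,0,-0.0006,0.0029,0,0, 0,0,0,-0.0004,0.002,0,0, 0,0,0,0,0,0,0]' 90
```

```text
time_s: 7.45
position: [0.5065, 0.2253, 0.0996]
tool_rot: [[0.977, 0.211, 0.026], [0.213, -0.969, -0.122], [-0.0, 0.125, -0.992]]
ft_force: [0.3, -0.6, -0.8]
grip_width: 0.0065
time_s: 7.75
position: [0.5056, 0.2297, 0.0997]
tool_rot: [[0.977, 0.211, 0.027], [0.212, -0.969, -0.123], [-0.0, 0.126, -0.992]]
ft_force: [1.0, -4.8, -0.9]
grip_width: 0.0067
```

```bash
python3 -m crank '[0,0,0,-0.0006,0.0029,0,0, 0,0,0,-0.0006,0.0029,0,0, 0,0,0,0,0,0,0]' 90
python3 -m crank '[0,0,0,-0.0004,0.002,0,0, 0,0,0,-0.0004,0.002,0,0, 0,0,0,0,0,0,0]' 90
```

```text
time_s: 8.05
position: [0.5045, 0.2351, 0.0997]
tool_rot: [[0.977, 0.211, 0.026], [0.213, -0.969, -0.124], [-0.0, 0.127, -0.992]]
ft_force: [0.5, -9.3, 0.1]
grip_width: 0.0064
time_s: 8.35
position: [0.5038, 0.2386, 0.0997]
tool_rot: [[0.977, 0.211, 0.026], [0.212, -0.969, -0.125], [-0.001, 0.127, -0.992]]
ft_force: [1.7, -11.3, 0.4]
grip_width: 0.0065
```

```bash
python3 -m crank '[0,0,0,-0.0002,0.001,0,0, 0,0,0,-0.0002,0.001,0,0, 0,0,0,0,0,0,0]' 90
python3 -m crank '[0,0,0,-0.0002,0.001,0,0, 0,0,0,0,0,0,0]' 90
```

```text
time_s: 8.65
position: [0.5034, 0.2403, 0.0998]
tool_rot: [[0.977, 0.211, 0.026], [0.212, -0.969, -0.125], [-0.001, 0.128, -0.992]]
ft_force: [2.0, -12.9, 1.7]
grip_width: 0.0066
time_s: 8.85
position: [0.5033, 0.2408, 0.0998]
tool_rot: [[0.977, 0.211, 0.026], [0.212, -0.969, -0.126], [-0.001, 0.129, -0.992]]
ft_force: [1.3, -15.4, 1.2]
grip_width: 0.006
```

```bash
python3 -m crank '[0,0,0,-0.0002,0.001,0,0, 0,0,0,0,0,0,0]' 90
python3 - <<'E'
from h import *
for i in range(4):
  grab("wrist","w7") if i==3 else get_image("wrist"); s=observe();print(s["position"].round(4),s["ft_force"].round(1),s["wrist_torque"].round(2))
E
```

```text
time_s: 9.05
position: [0.5033, 0.241, 0.0999]
tool_rot: [[0.977, 0.211, 0.026], [0.212, -0.969, -0.128], [-0.001, 0.13, -0.991]]
ft_force: [2.5, -18.7, 1.8]
grip_width: 0.0061
[0.5033 0.241  0.0999] [  3.9 -19.7   1.8] [-2.94 -0.45  0.14]
[0.5033 0.241  0.0999] [  3.3 -19.1   2.6] [-3.01 -0.4   0.14]
[0.5033 0.241  0.0999] [  3.  -19.4   0.9] [-2.94 -0.44  0.08]
w7 fov_y 70.0135
w7 cx 320.6478
w7 cy 198.3616
w7 world_to_cam [[0.9773, 0.2121, -0.0007, -0.5425], [-0.1907, 0.8772, -0.4406, -0.1082], [-0.0928, 0.4307, 0.8977, -0.2941], [0.0, 0.0, 0.0, 1.0]]
[0.5033 0.241  0.0999] [  2.6 -19.    2.3] [-2.95 -0.44  0.16]
```

Bottomed: the last 1 mm of command moved it only 0.2 mm while the force rose to about 19 N, above the 13 N spring force. Now I'll swing the other end down about the cup, keeping the plunger pressed home.

```bash
python3 -m crank '[0.0244,0.0053,0,0,-0.0001,-0.0025,0, 0.0244,0.0053,0,0,-0.0001,-0.0025,0, 0,0,0,0,0,0,0]' 90
python3 -m crank '[0.0244,0.0053,0,0,-0.0001,-0.0025,0, 0.0244,0.0053,0,0,-0.0001,-0.0025,0, 0,0,0,0,0,0,0]' 90
python3 - <<'E'
from h import *
grab("side","s8")
a=cv2.imread("pics/s8.png")[180:300,150:290]
cv2.imwrite("pics/m8.png",cv2.resize(a,None,fx=5,fy=5,interpolation=cv2.INTER_CUBIC))
E
```

```text
time_s: 9.55
position: [0.5034, 0.2406, 0.0945]
tool_rot: [[0.977, 0.211, 0.016], [0.212, -0.974, -0.078], [-0.001, 0.079, -0.997]]
ft_force: [2.9, -18.7, 0.8]
grip_width: 0.0063
time_s: 9.85
position: [0.5035, 0.2405, 0.0894]
tool_rot: [[0.977, 0.212, 0.005], [0.212, -0.977, -0.029], [-0.001, 0.029, -1.0]]
ft_force: [2.1, -18.7, 0.3]
grip_width: 0.0064
s8 fov_y 54.9786
s8 cx 318.0694
s8 cy 203.2737
s8 world_to_cam [[-0.7938, -0.6079, 0.021, 0.3435], [0.3426, -0.4183, 0.8412, -0.2229], [-0.5026, 0.6749, 0.5403, -0.6643], [0.0, 0.0, 0.0, 1.0]]
```

View pics/m8.png

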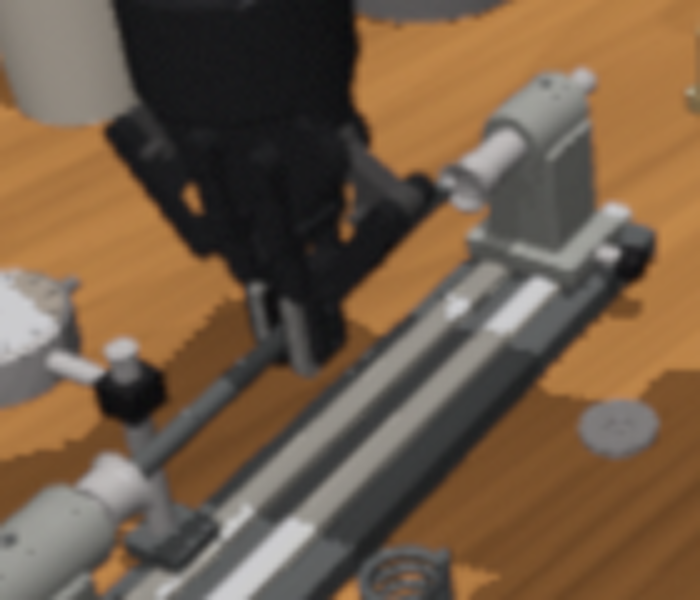

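Side view: the cup holds the near end and the far end is just in front of the fixed mouth, crop (455,185), slightly high, with no abnormal vertical force. I'll finish levelling, then let the spring carry the rod back into the bore.

```bash
python3 -m crank '[0.0270,0.0058,0,0,0,-0.0025,0, 0,0,0,0,0,0,0, 0,0,0,0,0,0,0]' 90
python3 -m crank '[0,0,0,0.0004,-0.002,0,0, 0,0,0,0.0004,-0.002,0,0, 0,0,0,0,0,0,0]' 90
```

```text
time_s: 10.2
position: [0.5035, 0.2406, 0.087]
tool_rot: [[0.977, 0.212, -0.0], [0.212, -0.977, -0.003], [-0.001, 0.003, -1.0]]
ft_force: [4.8, -19.4, -0.7]
grip_width: 0.0063
time_s: 10.5
position: [0.504, 0.2378, 0.0871]
tool_rot: [[0.977, 0.212, -0.0], [0.212, -0.977, -0.0], [-0.0, 0.0, -1.0]]
ft_force: [2.0, -10.8, -1.3]
grip_width: 0.0061
```

```bash
python3 -m crank '[0,0,0,0.0004,-0.002,0,0, 0,0,0,0,0,0,0]' 90
python3 -m crank '[0,0,0,0.0004,-0.002,0,0, 0,0,0,0,0,0,0]' 90
python3 - <<'E'
from h import *
g=grab("wrist","w9")
s=observe();P=s["position"]; O=np.array([.5046,.2295,.09]);c=np.array([-.2122,.9772,0]);print((P-O)@c,(P-O)@[.9772,.2122,0])
E
```

```text
time_s: 10.7
position: [0.5044, 0.236, 0.0871]
tool_rot: [[0.977, 0.212, -0.0], [0.212, -0.977, -0.0], [-0.0, -0.0, -1.0]]
ft_force: [2.5, -10.0, -0.9]
grip_width: 0.0067
time_s: 10.9
position: [0.5048, 0.2342, 0.0871]
tool_rot: [[0.977, 0.212, -0.0], [0.212, -0.977, 0.0], [-0.0, -0.0, -1.0]]
ft_force: [2.0, -9.3, -1.8]
grip_width: 0.0061
w9 fov_y 70.0135
w9 cx 320.6478
w9 cy 198.3616
w9 world_to_cam [[0.9773, 0.2121, 0.0004, -0.5425], [-0.2008, 0.926, -0.3196, -0.1244], [-0.0682, 0.3122, 0.9476, -0.2686], [0.0, 0.0, 0.0, 1.0]]
0.0046602753676611135 0.0011660867845622069
```

```bash
python3 -m crank '[0,0,0,0.0004,-0.002,0,0, 0,0,0,0,0,0,0]' 90
python3 -m crank '[0,0,0,0.0002,-0.001,0,0, 0,0,0,0,0,0,0]' 90
python3 -m crank '[0,0,0,0.0002,-0.001,0,0, 0,0,0,0,0,0,0]' 90
```

```text
time_s: 11.15
position: [0.5051, 0.2324, 0.0871]
tool_rot: [[0.977, 0.212, -0.0], [0.212, -0.977, 0.001], [-0.0, -0.001, -1.0]]
ft_force: [2.0, -8.8, -1.3]
grip_width: 0.0066
time_s: 11.35
position: [0.5053, 0.2316, 0.0871]
tool_rot: [[0.977, 0.212, -0.0], [0.212, -0.977, 0.001], [0.0, -0.001, -1.0]]
ft_force: [2.0, -7.1, -1.5]
grip_width: 0.0066
time_s: 11.55
position: [0.5055, 0.2307, 0.0871]
tool_rot: [[0.977, 0.212, -0.0], [0.212, -0.977, 0.001], [0.0, -0.001, -1.0]]
ft_force: [1.2, -8.0, -1.1]
grip_width: 0.0063
```

```bash
python3 -m crank '[0,0,0,0.0002,-0.001,0,0, 0,0,0,0,0,0,0]' 90
python3 -m crank '[0,0,0,0.0002,-0.001,0,0, 0,0,0,0,0,0,0]' 90
```

```text
time_s: 11.75
position: [0.5057, 0.2298, 0.0871]
tool_rot: [[0.977, 0.212, -0.0], [0.212, -0.977, 0.001], [0.0, -0.001, -1.0]]
ft_force: [2.3, -6.5, -1.5]
grip_width: 0.0064
time_s: 11.95
position: [0.5057, 0.2293, 0.0871]
tool_rot: [[0.977, 0.212, -0.0], [0.212, -0.977, 0.002], [0.0, -0.002, -1.0]]
ft_force: [1.2, -4.3, -1.9]
grip_width: 0.0063
```

```bash
python3 -m crank '[0,0,0,0.0002,-0.001,0,0, 0,0,0,0,0,0,0]' 90
python3 - <<'E'
from h import *
for i in range(3): get_image("wrist"); s=observe();print(s["position"].round(4),s["ft_force"].round(1),s["wrist_torque"].round(2))
E
```

```text
time_s: 12.15
position: [0.5058, 0.229, 0.0871]
tool_rot: [[0.977, 0.212, -0.0], [0.212, -0.977, 0.004], [0.0, -0.004, -1.0]]
ft_force: [2.9, 1.7, -2.0]
grip_width: 0.0069
[0.5058 0.229  0.0872] [ 0.9  0.9 -1. ] [ 0.3  -0.29 -0.03]
[0.5058 0.2289 0.0871] [ 1.9  1.8 -1.8] [ 0.32 -0.29  0.03]
[0.5058 0.2289 0.0872] [ 1.7  2.9 -2. ] [ 0.42 -0.22  0.  ]
```

The rod is seated: motion stopped and the spring force on the hand fell from 7 N to about zero. I'll release and retreat straight up.

```bash
python3 -m crank '[0,0,0,0,0,0,8, 0,0,0,0,0,0,14, 0,0,0,0,0,0,25, 0,0,0,0,0,0,40, 0,0,0,0,0,0,40, 0,0,0,0,0,0,40, 0,0,0,0,0,0,40]' 20
python3 -m crank '[0,0,0,0,0,0.01,40, 0,0,0,0,0,0.03,40, 0,0,0,0,0,0.04,40, 0,0,0,0,0,0.04,40, 0,0,0,-0.02,-0.03,0.03,40, 0,0,0,-0.03,-0.03,0.02,40, 0,0,0,0,0,0,40, 0,0,0,0,0,0,40]'
python3 - <<'E'
from h import *
grab("side","s10"); grab("wrist","w10"); grab("top","t10")
print(observe()["position"])
d=ld("s10");w=ld("w10");O=np.array([.5046,.2295,.0]);c=np.array([-.2122,.9772,0])
for n,q in(("side",d),("wrist",w)):
  g=cv2.cvtColor(q["frame"],cv2.COLOR_RGB2GRAY).astype(int)
  for x in(-.085,-.06,-.03,0,.03,.06,.08):
    p=proj(q,O+c*x+[0,0,.0885]).round().astype(int); u,v=p
    if 12<u<628 and 9<v<391:
      l=g[v-9:v+10,u] if n=="side" else g[v,u-12:u+13]
      print(n,x,p,l.tolist())
E
```

```text
time_s: 13.0
position: [0.5057, 0.2284, 0.0871]
tool_rot: [[0.977, 0.212, -0.001], [0.212, -0.977, 0.003], [-0.0, -0.003, -1.0]]
ft_force: [0.2, -0.7, 0.0]
grip_width: 0.034
time_s: 13.8
position: [0.4556, 0.1682, 0.2583]
tool_rot: [[0.977, 0.211, 0.002], [0.211, -0.977, 0.003], [0.002, -0.003, -1.0]]
ft_force: [0.6, 0.6, -0.4]
grip_width: 0.0345
s10 fov_y 54.9786
s10 cx 318.0694
s10 cy 203.2737
s10 world_to_cam [[-0.7938, -0.6079, 0.021, 0.3435], [0.3426, -0.4183, 0.8412, -0.2229], [-0.5026, 0.6749, 0.5403, -0.6643], [0.0, 0.0, 0.0, 1.0]]
w10 fov_y 70.0135
w10 cx 320.6478
w10 cy 198.3616
w10 world_to_cam [[0.9773, 0.212, 0.0012, -0.481], [-0.2007, 0.9268, -0.3173, -0.0197], [-0.0684, 0.3099, 0.9483, -0.4126], [0.0, 0.0, 0.0, 1.0]]
t10 fov_y 54.2128
t10 cx 326.1796
t10 cy 192.4731
t10 world_to_cam [[0.0126, -0.9998, -0.0131, -0.0087], [0.9942, 0.0112, 0.1072, -0.4359], [-0.107, -0.0144, 0.9941, -0.9071], [0.0, 0.0, 0.0, 1.0]]
[0.45597917 0.16889459 0.25659325]
side -0.085 [240 218] [135, 130, 123, 113, 90, 83, 82, 79, 62, 57, 51, 55, 83, 111, 104, 85, 83, 85, 87]
side -0.06 [233 225]
[... 847 characters left out ...]
, 75, 73, 72, 70]
wrist -0.03 [378 165] [75, 75, 77, 76, 73, 74, 70, 130, 219, 89, 46, 60, 71, 73, 73, 69, 65, 53, 57, 71, 75, 75, 76, 74, 74]
wrist 0 [380 136] [119, 118, 121, 118, 118, 119, 79, 254, 225, 97, 86, 104, 117, 123, 121, 109, 97, 76, 115, 115, 119, 117, 120, 116, 114]
wrist 0.03 [382 105] [119, 118, 118, 116, 119, 118, 92, 255, 139, 71, 89, 106, 115, 123, 121, 110, 98, 78, 112, 115, 118, 117, 117, 117, 113]
wrist 0.06 [384  72] [117, 117, 117, 114, 117, 117, 85, 148, 66, 70, 90, 107, 115, 124, 124, 114, 102, 79, 90, 123, 126, 126, 127, 115, 115]
wrist 0.08 [386  49] [116, 117, 114, 114, 117, 75, 106, 125, 75, 83, 66, 109, 120, 128, 118, 108, 95, 78, 73, 74, 74, 73, 76, 114, 116]
```

Not touching. The rod shows as a continuous dark bar from centre to centre, offset a constant ~1 px. Next I'll check how far the ends sit in, from brightness along the axis, and that the rack rods and loose parts haven't moved.

```bash
python3 - <<'E'
from h import *
w=ld("w10");O=np.array([.5046,.2295,.0]);c=np.array([-.2122,.9772,0]);g=cv2.cvtColor(w["frame"],cv2.COLOR_RGB2GRAY).astype(int)
for a,b in((-104,-84),(76,100)):
  print([(x,int(g[tuple((proj(w,O+c*x/1000+[.0009,0,.0885]).round().astype(int))[::-1])])) for x in range(a,b)])
A,B=ld("top0")["frame"].astype(int),ld("t10")["frame"].astype(int)
for n,(u0,u1,v0,v1) in dict(rods=(430,485,90,190),spring=(198,225,185,210),ret=(256,276,180,200),socket=(443,465,188,210)).items():
  d=np.abs(A-B).sum(2)[v0:v1,u0:u1]; print(n,(d>90).mean().round(3))
print(observe()["time_s"])
E
```

```text
[(-104, 168), (-103, 169), (-102, 169), (-101, 170), (-100, 165), (-99, 141), (-98, 119), (-97, 119), (-96, 112), (-95, 77), (-94, 70), (-93, 71), (-92, 72), (-91, 73), (-90, 72), (-89, 72), (-88, 72), (-87, 72), (-86, 72), (-85, 72)]
[(76, 122), (77, 122), (78, 128), (79, 128), (80, 128), (81, 127), (82, 126), (83, 124), (84, 126), (85, 123), (86, 123), (87, 124), (88, 122), (89, 123), (90, 131), (91, 127), (92, 130), (93, 130), (94, 217), (95, 223), (96, 227), (97, 239), (98, 244), (99, 244)]
rods 0.0
spring 0.919
ret 0.998
socket 0.0
13.95
```

```bash
python3 - <<'E'
from h import *
A,B=[cv2.cvtColor(ld(t)["frame"],cv2.COLOR_RGB2GRAY) for t in("side0","s10")]
for n,(u0,u1,v0,v1) in dict(spring=(219,247,286,322),ret=(263,284,257,275),rods=(300,385,140,190)).items():
  t=A[v0:v1,u0:u1]; S=B[v0-8:v1+8,u0-8:u1+8]; r=cv2.matchTemplate(S,t,cv2.TM_CCOEFF_NORMED); m=cv2.minMaxLoc(r); print(n,round(m[1],3),np.array(m[3])-8)
close_job()
E
```

```text
spring 1.0 [0 0]
ret 0.893 [0 0]
rods 0.912 [0 0]
the job is handed in; nothing more can be done
```

The pushrod is loaded in the runout checker and the job is handed in, at about 14 s of the 40 s allowed. I took the fourth rod, the one beside the empty places.

- **Bottoming the plunger:** I pushed the sprung centre in with the rod tilted 7°. Near the end, 1 mm of command moved it only 0.2 mm and the force rose to about 19 N, so I took it as bottomed. The spring itself gives about 13 N there.
- **Seating the other end:** I levelled the rod in front of the fixed centre and followed the spring back about 12 mm. The motion then stopped and the force on the hand fell from 7 N to about zero, so I let go and rose clear.

**Last checks:**
- **Rod:** It lies level on the centre line. No ball end shows outside either bore, and the cup rim sits where about 4–5 mm of plunger travel would put it.
- **Robot:** It is touching nothing.
- **Other parts:** The other rods, spring, retainer and socket show no shift in the pictures.

**Disagreements:**
- **Top view:** The top-camera comparison failed for the spring and retainer, most likely because the arm covered them. The side camera showed no shift for either, though the retainer matched less closely (0.89), possibly because of shadow.
- **Travel back:** It read about 1–2 mm more than the nominal 10–11 mm. I put that down to give in the arm or a slight slip in the grip.

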